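# Close the syrup pail: seat its lid, snap the spout cap home and keep pressing

## Task

The white syrup pail has to be closed. First press down the side of its lid that stands up, by the lift tab, until the lid is fully home; then take the round snap cap from the wooden board, set it over the spout on the lid and press it straight down until it clicks, and keep pressing after the click so that it goes fully home against the seal. Finish holding it like that, still pushing firmly down on the cap without lifting off, and leave the other things on the table where they are.

Things in the scene. Friction and masses are not known exactly. Their poses are not given: they have to be found in the camera images.
- lid (a joint): the pail's white lid, 232 mm across, clipped at one side and standing up at the side with the lift tab; value is its tilt in rad: 0 = fully home (level), 0.035 to 0.06 at the start; it stays where it is left; pressing on point lid_edge takes about 8 N to move it down
- lid_edge (a point): point on the lid's top face 16 mm in from the rim, next to the lift tab, on the side that stands up (206 mm from the clipped side): press here, straight down; with the lid home it lies 168 mm above the table
- seal: black rubber ring, 26 mm across, on the mouth of the spout; origin at the centre of its top face, z up along the spout (tilted with the lid); 50 mm from the pail's axis, on the side away from the lift tab; with the lid home it lies 194 mm above the table
- cap_centre (a point): centre (half-way up) of the snap cap, a white ribbed round cap, 46 mm across, 22 mm high, mouth down on the board; z up. Set loosely on the spout it rests about 3 mm above the seal's top face; pressed, it meets about 8 to 14 N, snaps over the lugs and the force drops; fully home it is 7 mm below the seal's top face
- cap: the same cap; origin at the centre of its lower edge, z up through its closed top; at the lower edge a lip leaves a 34 mm opening; its ceiling, which meets the seal, is 18 mm above the lower edge, its top 22 mm
- board: wooden board, 240 x 220 x 15 mm, fixed, on which the cap, a metal jar lid and a small steel cup lie; origin under its centre
- pail: white 5 litre pail, 216 mm across, 160 mm high without its lid, heavy, does not move; origin under its centre, x towards the lift tab of the lid
- jar_lid_centre (a point): bystander: centre of a flat metal jar lid, 66 mm across, 15 mm high, on the board
- cup_centre (a point): bystander: centre of a small steel cup, 56 mm across, 45 mm high, on the board
- spice_jar_centre (a point): bystander: centre of a spice jar, 52 mm across, 95 mm high, standing between the pail and the board, nearer the robot
- tape_centre (a point): bystander: centre of a roll of parcel tape, 96 mm across, 46 mm high, lying beyond the pail and the board
- spout: white round neck on the lid, 32 mm across, tapering to 27 mm at its mouth, standing 26 mm up from the lid's top face (seal included), with a snap bead of four lugs 10 mm below the mouth; origin at its foot, z up
- tin_centre (a point): bystander: centre of a food tin, 72 mm across, 100 mm high, at the far side of the table
- scoop_centre (a point): bystander: metal measuring scoop, 64 mm across, 210 mm long, lying at the robot's right; this point is where the handle meets the cup
Not all that is in view belongs to the job. Leave any orange look-alike of the cap alone.

How it is judged:
On the way, in this order (a step that is already met when the one before it is completed fails the run):
1. the lid is pressed home, with the cap not yet over the spout (value of joint lid below 0.008 rad and horizontal distance between cap_centre and seal above 0.05 m), for 0.2 s.
2. the cap has snapped over the lugs and is fully home on the seal (z of cap_centre in the frame of seal below -0.0055 m and horizontal distance between cap_centre and seal below 0.003 m and angle between the z axis of cap and the z axis of seal, either way round below 0.08 rad), for 0.2 s.
At the end, for the whole second after the job is handed in: The lid is home (tilt under 0.008 rad), the cap is upright and snapped on the spout, its ceiling within 1.5 mm of the seal and its axis within 3 mm of the spout's, and the robot is still pressing on it so that it bears on the seal with more than 4 N, through the last second (all of step 2 and value of joint lid below 0.008 rad and angle between cap's own z axis and vertical below 0.2 rad and contact force between cap and seal above 4 N and contact force between any of the fingers, the arm and cap above 3 N); the arm keeps its last pose, push and grip.
It fails at once if a thing that is none of the job's is moved more than 30 mm (distance of any of jar_lid_centre, cup_centre, spice_jar_centre, tape_centre, tin_centre, scoop_centre from where it was at the start of the episode above 0.03 m).
It also fails if it takes over 72 s, if anything falls off the work surface, if the arm or the gripper's body presses on something with over 40 N, if the wrist force passes 120 N, or if a joint passes its speed limit or range.

## Robot

A 6-joint arm with a two-finger parallel gripper is mounted at the origin on the work surface. World frame = base frame: x ahead of the robot, y to its left, z up, the work surface at z = 0. Lengths are in m, angles in rad, forces in N, time in s.
With the tool pointing down it reaches from about 0.4 to 0.825 m from the base axis. Payload 7 kg.
Tool frame: the origin (TCP) lies at the centre of the arm's flange, where the gripper is bolted on; the fingertips stand 178 mm ahead of it and the grasp point (between the pads) lies 159 mm ahead of it; x points along the fingers, z is the direction in which the jaws open and shut, and the axes are right-handed (so a half turn about x gives the same grasp; the last joint's range is limited). The gripper opens to 88 mm and grips with 3 to 60 N. Pads are 19 mm wide; open, the fingers measure 130 mm over their backs; the gripper's body (78 mm by 193 mm) begins 47 mm behind the grasp point.
Start: joints at [1.49, 0.359, 0.012, 0, -1.224, -0.288], TCP at [0.243, 0.63, 0.405] pointing down, gripper open.
Joint ranges: [-3.07, 3.07], [-1.43, 2.12], [-1.02, 1.25], [-3.03, 1.67], [-3.05, -0], [-3.03, 3.03]. Speed limits (rad/s): [2.39, 2.39, 3.01, 3.14, 3.14, 3.14].

## Interface

Orientations are given as [roll, pitch, yaw] about the fixed x, y, z axes, in that order (R = Rz(yaw) Ry(pitch) Rx(roll)).
In Python, from station import telemetry, optics, job_done, finder gives the robot as it stands.
- The arm moves only by the tool play_rows, never from a script. Its argument "steps" is a list of rows, each an object of numbers: "gripper": the opening, from 0 (shut) to 1 (fully open); "tx", "ty", "tz": the shift along the tool's x, y, z in units of 25 mm (1.0 is 25 mm); "ax", "ay", "az": the turn, a rotation vector about the tool's x, y, z in units of 6 degrees (1.0 is 6 degrees). In form: [{"gripper": .., "tx": .., "ty": .., "tz": .., "ax": .., "ay": .., "az": ..}, ...]. A call has 1 to 20 rows; each row shifts and turns the commanded pose from where the row before left it, along the tool's axes as they then stand; what a row does not reach is not made up. A row lasts 1/12 s, in which the tool goes at most 41.7 mm and 7.16 degrees, less where a joint would pass 70% of its speed; a pose out of reach is approached as far as the arm can. A call is refused whole if a number of a shift passes 1 or a number of a turn 1, either way. A call with a gripper value outside its range is refused whole. The fingers move at their own pace and stop on an object; "newtons" is the grip in N (left out, the last holds). Time passes only in rows, so rows that do not move let the fingers close. It gives the time, the measured TCP pose, the force and the opening at its end, in the units of the state.
- telemetry.get_state(): the state, without advancing time (a new reading comes with each control period).
- optics.grab_frame(name): name is "scene" or "side" or "wrist"; returns the picture (480x640x3 uint8, red, green, blue); there is no depth.
- optics.calibration(name): a dict with "fx", "fy", "cx", "cy" (pixels), "T" (4x4, takes a point from camera to world coordinates); the wrist camera has in their place "mount" (4x4, takes a point from camera to tool coordinates, whose origin is the TCP and whose axes are the tool frame's). Camera axes: x right, y down, z forward; pixel columns grow to the right and rows downward; lengths in m; the calibration is good to about 2 mm. A picture is of the moment at which its call begins: read the wrist's pose just before it. calibration takes no time and is no camera call.
- job_done(): hands the job in, once; it reports no verdict.
Trained networks look in the newest picture that a camera, given by its name, has taken for a name from the list of things; names that differ only in an ending like _2 or _b are one class to them, and where a whole thing is asked for, a point or a joint stands for the part that bears it (a point fixed in the world has none). Each returns a list of dicts, best first, with "confidence" (0 to 1); they miss things now and then, are a little off and sometimes report something else, mostly with a low value. They report only what shows in the picture. A call takes as long as a camera call. They do not tell look-alikes from the thing itself.
- finder.look_for(query, camera): "extent" ([left, top, right, bottom] in pixels, round what is visible of it).
- finder.silhouettes(query, camera): "pixels" (480x640 bool, what is visible of it) and "extent" ([left, top, right, bottom] in pixels, round what is visible of it).
- finder.pinpoint(query, camera): "location" ([row, column] in pixels: a listed point, or the origin of a listed thing).
The state is a dict: "t": time; "q": joint angles; "qd": joint speeds; "joint_efforts": joint torques, N m; "eef_pos": TCP position; "ee_rot": TCP orientation; "force": force on the tool from outside, world axes, zero at the start; "moment": the same for the moment, N m; "width": finger opening in m.
Only numpy, scipy, OpenCV 4.12 (cv2) and the standard library are available. Lean on these libraries where they do the work, as an engineer would, in place of code of your own. Each camera call takes 0.05 s, during which the arm holds its last target.

## Working session

There is one attempt and no reset: what is moved stays moved. The work goes in short steps, Python scripts to look and compute and a tool call to move; the robot and the scene stay as the last step left them, time stands still between calls to the robot, and variables do not carry over. Pictures are saved under pics/ and viewed, and the job is handed in when it is done.

Besides the shell and the picture viewer there is one more tool, called after "Emit:" as name(argument=value, ...) on one line, values as JSON. play_rows: Moves the arm, as the interface text tells. Its arguments: {"type":"object","properties":{"steps":{"type":"array"},"newtons":{"type":"number"}},"required":["steps"]}

```bash
mkdir -p pics; ls; python3 - <<'E'
from station import telemetry, optics, finder
import cv2, numpy as np
s=telemetry.get_state()
for k,v in s.items(): print(k,np.round(v,4))
for c in ["scene","side","wrist"]:
    im=optics.grab_frame(c); cv2.imwrite(f"pics/{c}0.png",im[:,:,::-1]); np.save(f"pics/{c}0.npy",im)
    k=optics.calibration(c); print(c,{a:np.round(b,4).tolist() for a,b in k.items()})
E
```

```text
pics
t 0.0
q [ 1.4901e+00  3.5940e-01  1.1000e-02 -4.0000e-04 -1.2241e+00 -2.8810e-01]
qd [-0.0003 -0.0032 -0.0016 -0.001  -0.0011 -0.0003]
joint_efforts [-1.10000e-03 -5.82715e+01  2.93061e+01  6.99720e+00  6.90000e-03
 -2.00000e-04]
eef_pos [0.2433 0.6294 0.4037]
ee_rot [ 0.0765  1.5691 -1.8632]
force [-0.5159 -0.2142  0.3075]
moment [-0.0497  0.0092  0.0053]
width 0.0874
scene {'fx': 517.0835, 'fy': 517.0835, 'cx': 323.4396, 'cy': 233.5721, 'T': [[0.4706, 0.5823, -0.6629, 1.3257], [0.8823, -0.3007, 0.3622, -0.5426], [0.0116, -0.7554, -0.6552, 0.8853], [0.0, 0.0, 0.0, 1.0]]}
side {'fx': 509.5277, 'fy': 509.5277, 'cx': 317.8456, 'cy': 236.6241, 'T': [[-0.9946, -0.0683, 0.0776, 0.4698], [-0.1028, 0.5811, -0.8073, 0.8343], [0.0101, -0.811, -0.585, 0.8185], [0.0, 0.0, 0.0, 1.0]]}
wrist {'fx': 337.9759, 'fy': 337.9759, 'cx': 315.8422, 'cy': 239.7809, 'mount': [[0.0004, -0.2462, 0.9692, 0.0201], [-0.0, -0.9692, -0.2462, 0.0653], [1.0, 0.0001, -0.0004, -0.001], [0.0, 0.0, 0.0, 1.0]]}
```

View pics/scene0.png

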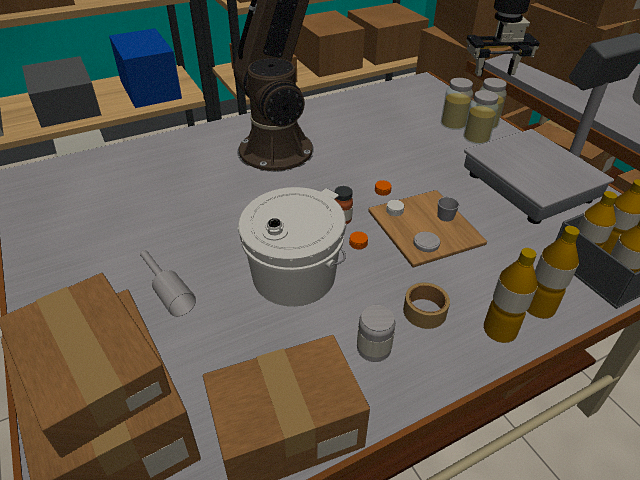

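View pics/side0.png

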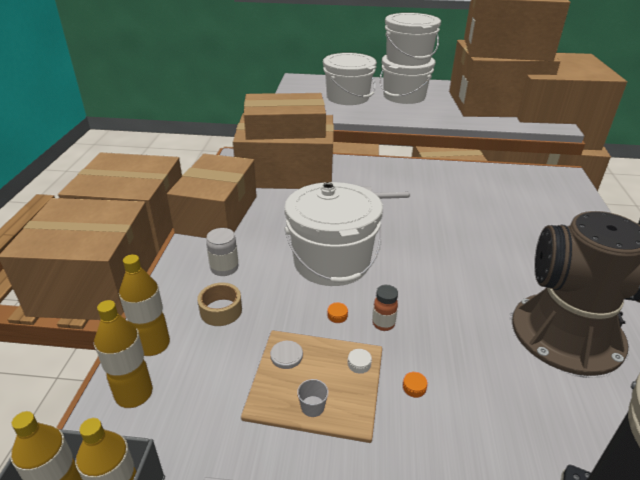

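View pics/wrist0.png

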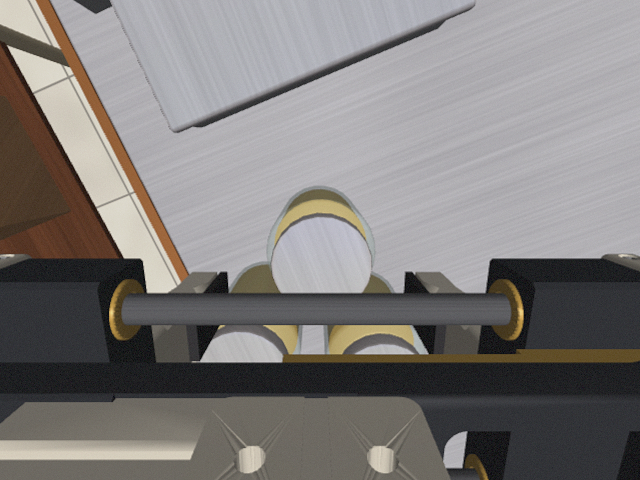

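The scene view shows the white pail at (292,240) with its spout at (275,226) and lift tab near (330,194). The white cap is at (396,208) on the board, with the jar lid at (427,241) and the cup at (447,208). The orange look-alikes are at (383,187) and (358,240). In the side view the cap is at (360,359) and the spout at (328,188). The wrist view shows only unrelated jars. Next I triangulate.

```bash
cat > h.py <<'E'
from station import telemetry, optics, finder
import cv2, numpy as np
from scipy.spatial.transform import Rotation as R
def rot(s): return R.from_euler('xyz',s["ee_rot"]).as_matrix()
def camT(name,s=None):
    k=optics.calibration(name)
    if 'T' in k: return k,np.array(k['T'])
    T=np.eye(4);T[:3,:3]=rot(s);T[:3,3]=s["eef_pos"]
    return k,T@np.array(k['mount'])
def ray(name,rc,s=None):
    k,T=camT(name,s); r,c=rc
    d=np.array([(c-k['cx'])/k['fx'],(r-k['cy'])/k['fy'],1.]); d=T[:3,:3]@d
    return T[:3,3],d/np.linalg.norm(d)
def atz(name,rc,z,s=None):
    o,d=ray(name,rc,s); return o+d*(z-o[2])/d[2]
def tri(*rays):
    A=np.zeros((3,3));b=np.zeros(3)
    for o,d in rays:
        P=np.eye(3)-np.outer(d,d);A+=P;b+=P@o
    p=np.linalg.solve(A,b); e=[np.linalg.norm((np.eye(3)-np.outer(d,d))@(p-o)) for o,d in rays]
    return p,np.array(e)
def proj(name,p,s=None):
    k,T=camT(name,s); q=np.linalg.inv(T)@np.r_[p,1]
    return k['cy']+k['fy']*q[1]/q[2],k['cx']+k['fx']*q[0]/q[2]
def see(cam,fn):
    im=optics.grab_frame(cam); cv2.imwrite(fn,im[:,:,::-1]); return im
E
python3 - <<'E'
from h import *
for c in ["scene","side"]: optics.grab_frame(c)
for n in ["lid_edge","seal","cap_centre","cap","pail","spout","jar_lid_centre","cup_centre","spice_jar_centre","tape_centre","board"]:
    a={}
    for c in ["scene","side"]:
        a[c]=finder.pinpoint(n,c)[:3]
        print(n,c,[(np.round(x['location'],1).tolist(),round(x['confidence'],2)) for x in a[c]])
    if a['scene'] and a['side']:
        p,e=tri(ray('scene',a['scene'][0]['location']),ray('side',a['side'][0]['location'])); print('   ',p.round(4),e.round(4))
print(telemetry.get_state()['t'])
E
```

```text
lid_edge scene [([194.4, 319.4], 0.69), ([274.3, 295.9], 0.23)]
lid_edge side [([225.7, 344.1], 0.69)]
    [ 0.4975 -0.0979  0.1822] [0.0052 0.0052]
seal scene [([273.9, 293.1], 0.7), ([208.6, 342.1], 0.53), ([223.1, 276.2], 0.44)]
seal side [([183.1, 331.6], 0.51)]
    [ 0.5883 -0.2557  0.1495] [0.0588 0.0588]
cap_centre scene [([241.1, 357.6], 0.66), ([211.4, 395.4], 0.56), ([185.9, 384.6], 0.55)]
cap_centre side [([358.2, 362.3], 0.85), ([314.4, 340.3], 0.81), ([384.5, 416.9], 0.61)]
    [ 0.4367  0.0557 -0.07  ] [0.005 0.005]
cap scene [([244.3, 358.5], 0.62), ([208.6, 393.8], 0.56), ([194.5, 382.0], 0.5)]
cap side [([365.4, 357.7], 0.88), ([385.7, 414.1], 0.76), ([318.9, 334.7], 0.67)]
    [ 0.4419  0.0611 -0.0843] [0.0101 0.0101]
pail scene [([272.8, 295.7], 0.86)]
pail side [([261.6, 328.4], 0.79), ([191.4, 328.8], 0.45)]
    [ 0.5372 -0.1826  0.008 ] [0.0031 0.0031]
spout scene [([228.2, 276.2], 0.8)]
spout side [([192.8, 326.0], 0.6), ([301.1, 217.5], 0.36)]
    [ 0.5527 -0.2326  0.1798] [0.0012 0.0012]
jar_lid_centre scene [([242.3, 425.8], 0.83), ([333.3, 372.6], 0.74), ([303.7, 425.9], 0.62)]
jar_lid_centre side [([354.1, 284.2], 0.7)]
    [0.6006 0.1469 0.0224] [0.0007 0.0007]
cup_centre scene [([208.8, 446.5], 0.75)]
cup_centre side []
spice_jar_centre scene [([206.8, 341.4], 0.95)]
spice_jar_centre side [([310.1, 387.5], 0.78)]
    [0.3954 0.0173 0.0409] [0.0017 0.0017]
tape_centre scene [([304.8, 428.0], 0.72), ([193.4, 323.3], 0.72)]
tape_centre side [([302.6, 221.8], 0.89), ([255.4, 221.2], 0.17)]
    [0.7672 0.022  0.0262] [0.0053 0.0053]
board scene [([225.9, 424.7], 0.69)]
board side [([377.8, 314.1], 0.59)]
    [0.5361 0.1916 0.0116] [0.0008 0.0008]
1.35
```

```bash
python3 - <<'E'
import cv2,numpy as np
a=cv2.imread('pics/scene0.png')[170:290,225:465];b=cv2.imread('pics/side0.png')[170:410,270:430]
cv2.imwrite('pics/crop1.png',np.hstack([cv2.resize(a,(480,240)),cv2.resize(b,(320,480))[:240],]) if 0 else cv2.resize(a,(800,400),interpolation=cv2.INTER_CUBIC))
cv2.imwrite('pics/crop2.png',cv2.resize(b,(400,600),interpolation=cv2.INTER_CUBIC))
E
```

```text
(no output)
```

View pics/crop1.png

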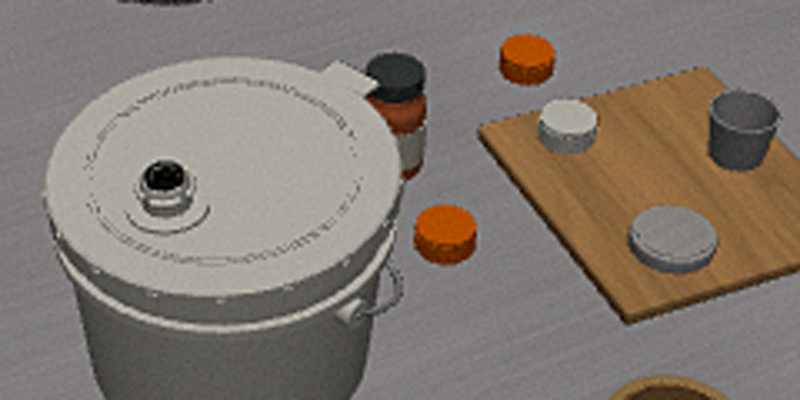

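View pics/crop2.png

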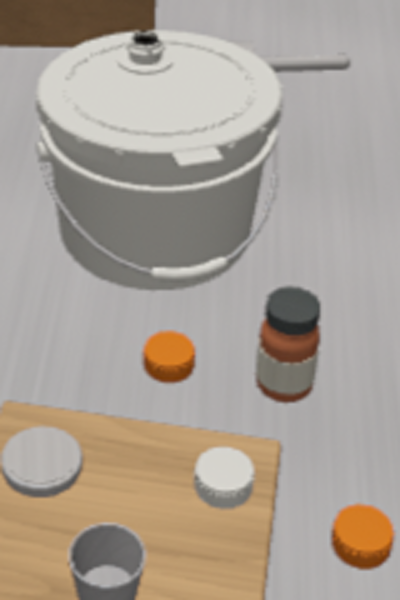

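The three cap-like things are the white one on the board (scene (396,209), side (360,359)) and two orange ones (scene (383,187) and (358,240)). The crops show that the white ribbed one on the board fits the description, and the orange ones are the look-alikes to leave alone.

```bash
python3 - <<'E'
from h import *
seal,e=tri(ray('scene',(222.5,275)),ray('side',(185,328.4)));print('seal',seal,e)
cc,e=tri(ray('scene',(209.5,395.5)),ray('side',(359.5,360.2)));print('cap',cc,e)
for n,a,b in [('scene',(209.5,395.5),0.026),('side',(359.5,360.2),0.026)]: print(atz(n,a,b))
le,e=tri(ray('scene',(194.4,319.4)),ray('side',(225.7,344.1)));print('lid_edge',le)
for n,rc in [('scene',(194.4,319.4)),('side',(225.7,344.1))]: print(atz(n,rc,.176))
# pail lid ellipse: contour of white
for n in ['scene','side']:
    im=cv2.imread(f'pics/{n}0.png')
    optics.grab_frame(n)
    for q in ['pail','lid','cap','cap_centre']:
        m=finder.silhouettes(q,n)
        for x in m[:4]:
            print(n,q,round(x['confidence'],2),np.round(x['extent'],1))
        if m: np.save(f'pics/m_{q}_{n}.npy',m[0]['pixels'])
E
```

```text
seal [ 0.54995709 -0.23562538  0.19753064] [0.00202361 0.00202361]
cap [0.4516486  0.15084839 0.02536702] [0.0047999 0.0047999]
[0.45807982 0.15091581 0.026     ]
[0.44785276 0.14744616 0.026     ]
lid_edge [ 0.4974602  -0.09791338  0.18224861]
[ 0.48287739 -0.09424849  0.176     ]
[ 0.50126011 -0.10054042  0.176     ]
scene pail 0.8 [236.8 183.  345.  307.9]
scene pail 0.62 [355.2 304.8 392.4 359.6]
scene lid 0.66 [237.1 185.1 347.3 267.1]
scene cap 0.56 [387.5 199.9 404.8 216.5]
scene cap 0.54 [347.7 233.6 366.1 251. ]
scene cap 0.48 [375.  181.2 388.  193.2]
scene cap_centre 0.82 [348.6 229.7 370.6 248.1]
scene cap_centre 0.62 [356.  303.5 394.7 360.6]
scene cap_centre 0.53 [386.3 205.3 401.7 214.7]
scene cap_centre 0.21 [138.3 249.8 194.8 316.4]
side pail 0.61 [281.8 184.3 383.6 283.1]
side lid 0.79 [288.5 182.5 379.6 238.5]
side cap 0.76 [399.2 371.9 424.5 397.9]
side cap 0.69 [345.9 348.6 371.3 372.7]
side cap 0.59 [375.8 282.1 397.1 331.4]
side cap 0.56 [323.2 302.2 347.9 323.8]
side cap_centre 0.97 [345.  348.3 372.5 373. ]
side cap_centre 0.89 [330.1 299.4 349.6 324.3]
side cap_centre 0.7 [400.8 370.7 425.7 397.4]
```

```bash
cat >> h.py <<'E'
def plan(target,yawz=None,s=None):
    """steps (units) in tool axes from current pose to TCP target; yawz: desired jaw dir (world angle)"""
    s=s or telemetry.get_state(); M=rot(s); d=np.array(target)-np.array(s['eef_pos'])
    print('t',s['t'],'pos',np.round(s['eef_pos'],4),'F',np.round(s['force'],2),'w',round(s['width'],4))
    print('tool x,y,z in world:',M.T.round(3).tolist()); print('delta world',d.round(4),'units',(M.T@d/.025).round(2))
    # levelling rotvec + yaw
    z=M[:,2]; a=np.arctan2(z[1],z[0]) if yawz is None else yawz
    if np.cos(a-np.arctan2(z[1],z[0]))<0: a+=np.pi
    Z=np.array([np.cos(a),np.sin(a),0]);X=np.array([0,0,-1.]);D=np.c_[X,np.cross(Z,X),Z]
    print('rotvec units',(R.from_matrix(M.T@D).as_rotvec(degrees=True)/6).round(2))
E
python3 - <<'E'
from h import *
plan([.452,.09,.40])
E
```

```text
t 1.85 pos [0.2433 0.6296 0.4047] F [-1.13 -0.06 -0.6 ] w 0.088
tool x,y,z in world: [[0.0, -0.0, -1.0], [0.933, -0.36, 0.0], [-0.36, -0.933, -0.0]]
delta world [ 0.2087 -0.5396 -0.0047] units [ 0.19 15.57 17.12]
rotvec units [-0. -0. -0.]
```

Emit:
play_rows(steps=[{"gripper":1,"ty":0.87,"tz":0.97},{"gripper":1,"ty":0.87,"tz":0.97},{"gripper":1,"ty":0.87,"tz":0.97},{"gripper":1,"ty":0.87,"tz":0.97},{"gripper":1,"ty":0.87,"tz":0.97},{"gripper":1,"ty":0.87,"tz":0.97},{"gripper":1,"ty":0.87,"tz":0.97},{"gripper":1,"ty":0.87,"tz":0.97},{"gripper":1,"ty":0.87,"tz":0.97},{"gripper":1,"ty":0.87,"tz":0.97},{"gripper":1,"ty":0.87,"tz":0.97},{"gripper":1,"ty":0.87,"tz":0.97},{"gripper":1,"ty":0.87,"tz":0.97},{"gripper":1,"ty":0.87,"tz":0.97},{"gripper":1,"ty":0.87,"tz":0.97},{"gripper":1,"ty":0.87,"tz":0.97},{"gripper":1},{"gripper":1}])

```text
invalid input
```

```bash
python3 - <<'E'
from h import *
s=telemetry.get_state()
im=see('wrist','pics/w1.png')
for q in ['cap_centre','cap']:
  for x in finder.pinpoint(q,'wrist')[:4]: print(q,np.round(x['location'],1),round(x['confidence'],2),atz('wrist',x['location'],.026 if q!='cap' else .015,s).round(4))
for x in finder.silhouettes('cap','wrist')[:4]: print(np.round(x['extent'],1),round(x['confidence'],2))
plan([.497,-.098,.36])
E
```

```text
t 2.05 pos [0.2434 0.6296 0.4047] F [ 0.01 -0.72  0.14] w 0.0877
tool x,y,z in world: [[-0.0, 0.0, -1.0], [0.933, -0.361, -0.0], [-0.361, -0.933, -0.0]]
delta world [ 0.2536 -0.7276 -0.0447] units [ 1.79 19.96 23.49]
rotvec units [ 0. -0.  0.]
```

View pics/w1.png

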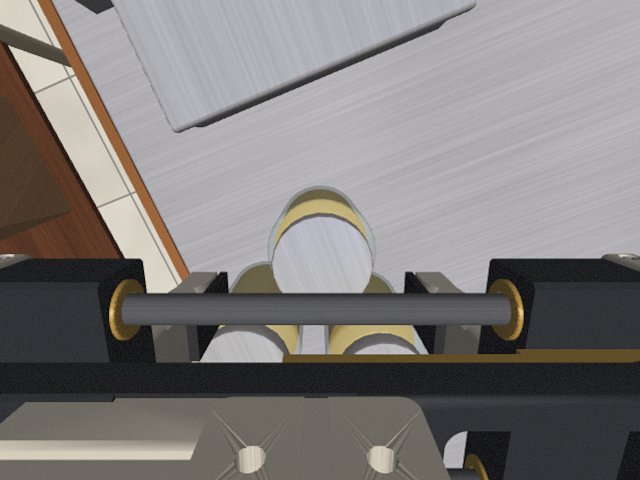

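The call was refused and the arm has not moved: the wrist view is unchanged. I'll fill in every field in each row.

Emit:
play_rows(steps=[{"gripper":1,"tx":0,"ty":0.87,"tz":0.97,"ax":0,"ay":0,"az":0},{"gripper":1,"tx":0,"ty":0.87,"tz":0.97,"ax":0,"ay":0,"az":0},{"gripper":1,"tx":0,"ty":0.87,"tz":0.97,"ax":0,"ay":0,"az":0},{"gripper":1,"tx":0,"ty":0.87,"tz":0.97,"ax":0,"ay":0,"az":0},{"gripper":1,"tx":0,"ty":0.87,"tz":0.97,"ax":0,"ay":0,"az":0},{"gripper":1,"tx":0,"ty":0.87,"tz":0.97,"ax":0,"ay":0,"az":0},{"gripper":1,"tx":0,"ty":0.87,"tz":0.97,"ax":0,"ay":0,"az":0},{"gripper":1,"tx":0,"ty":0.87,"tz":0.97,"ax":0,"ay":0,"az":0},{"gripper":1,"tx":0,"ty":0.87,"tz":0.97,"ax":0,"ay":0,"az":0},{"gripper":1,"tx":0,"ty":0.87,"tz":0.97,"ax":0,"ay":0,"az":0},{"gripper":1,"tx":0,"ty":0.87,"tz":0.97,"ax":0,"ay":0,"az":0},{"gripper":1,"tx":0,"ty":0.87,"tz":0.97,"ax":0,"ay":0,"az":0},{"gripper":1,"tx":0,"ty":0.87,"tz":0.97,"ax":0,"ay":0,"az":0},{"gripper":1,"tx":0,"ty":0.87,"tz":0.97,"ax":0,"ay":0,"az":0},{"gripper":1,"tx":0,"ty":0.87,"tz":0.97,"ax":0,"ay":0,"az":0},{"gripper":1,"tx":0,"ty":0.87,"tz":0.97,"ax":0,"ay":0,"az":0},{"gripper":1,"tx":0,"ty":0,"tz":0,"ax":0,"ay":0,"az":0},{"gripper":1,"tx":0,"ty":0,"tz":0,"ax":0,"ay":0,"az":0}], newtons=20)

```text
t: 3.55
eef_pos: [0.4284, 0.1407, 0.4049]
ee_rot: [2.648, 1.57, 0.705]
force: [0.3, 0.1, 0.2]
width: 0.0877
```

```bash
python3 - <<'E'
from h import *
s=telemetry.get_state()
im=see('wrist','pics/w2.png')
for q in ['cap_centre','cap']:
  for x in finder.pinpoint(q,'wrist')[:4]: print(q,np.round(x['location'],1),round(x['confidence'],2),atz('wrist',x['location'],.026 if q!='cap' else .015,s).round(4))
for x in finder.silhouettes('cap','wrist')[:4]: print(np.round(x['extent'],1),round(x['confidence'],2))
plan([.497,-.098,.36])
E
```

```text
cap_centre [200.2 301.1] 0.91 [0.451  0.1502 0.026 ]
cap_centre [296.1 308.7] 0.72 [0.3459 0.1831 0.026 ]
cap_centre [100.5 408.7] 0.66 [0.5041 0.0138 0.026 ]
cap [289.2 307.2] 0.81 [0.3503 0.1835 0.015 ]
cap [199.7 296.4] 0.72 [0.4522 0.1557 0.015 ]
cap [102.2 405.4] 0.55 [0.5042 0.0142 0.015 ]
[385.5  73.3 436.  123.6] 0.95
[276.4 178.8 316.6 227.1] 0.84
[290.6 271.7 327.6 293.2] 0.82
t 3.75 pos [0.4279 0.143  0.4047] F [-0.85  0.15 -0.84] w 0.0875
tool x,y,z in world: [[0.0, 0.0, -1.0], [0.933, -0.36, 0.0], [-0.36, -0.933, -0.0]]
delta world [ 0.0691 -0.241  -0.0447] units [1.79 6.04 8.  ]
rotvec units [-0. -0. -0.]
```

View pics/w2.png

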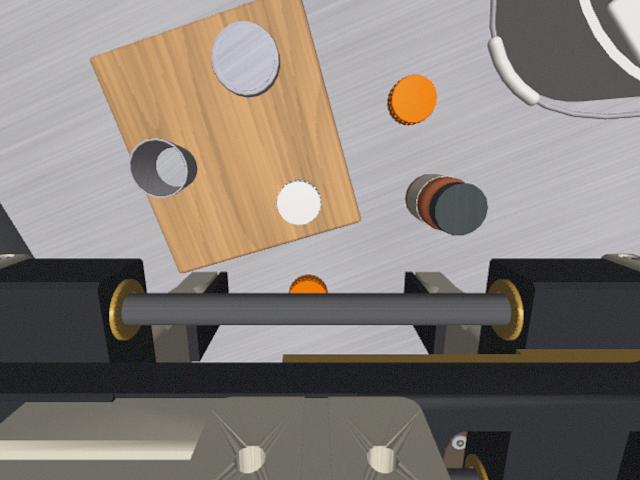

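Emit:
play_rows(steps=[{"gripper":0,"tx":0,"ty":0.6,"tz":1,"ax":0,"ay":0,"az":0},{"gripper":0,"tx":0,"ty":0.6,"tz":1,"ax":0,"ay":0,"az":0},{"gripper":0,"tx":0,"ty":0.6,"tz":1,"ax":0,"ay":0,"az":0},{"gripper":0,"tx":0,"ty":0.6,"tz":1,"ax":0,"ay":0,"az":0},{"gripper":0,"tx":0,"ty":0.6,"tz":1,"ax":0,"ay":0,"az":0},{"gripper":0,"tx":0,"ty":0.6,"tz":1,"ax":0,"ay":0,"az":0},{"gripper":0,"tx":0,"ty":0.6,"tz":1,"ax":0,"ay":0,"az":0},{"gripper":0,"tx":0,"ty":0.6,"tz":1,"ax":0,"ay":0,"az":0},{"gripper":0,"tx":0,"ty":0,"tz":0,"ax":0,"ay":0,"az":0},{"gripper":0,"tx":0,"ty":0,"tz":0,"ax":0,"ay":0,"az":0},{"gripper":0,"tx":0,"ty":0,"tz":0,"ax":0,"ay":0,"az":0}], newtons=20)

```text
t: 4.67
eef_pos: [0.468, -0.0869, 0.4045]
ee_rot: [-1.389, 1.57, 2.956]
force: [0.9, 0.5, -0.7]
width: 0.0199
```

```bash
python3 - <<'E'
from h import *
s=telemetry.get_state()
im=see('wrist','pics/w3.png')
for q,z in [('lid_edge',.174),('seal',.196),('spout',.17)]:
  for x in finder.pinpoint(q,'wrist')[:3]: print(q,np.round(x['location'],1),round(x['confidence'],2),atz('wrist',x['location'],z,s).round(4))
plan([.497,-.098,.36])
E
```

```text
lid_edge [213.4 311.7] 0.7 [ 0.4964 -0.0938  0.174 ]
seal [ 12.6 541.6] 0.96 [ 0.5521 -0.237   0.196 ]
spout [ 33.7 512.3] 0.61 [ 0.5508 -0.2369  0.17  ]
t 4.8667 pos [ 0.4679 -0.0865  0.4048] F [-0.15 -0.74  0.66] w 0.0041
tool x,y,z in world: [[0.0, 0.0, -1.0], [0.933, -0.359, 0.0], [-0.359, -0.933, -0.0]]
delta world [ 0.0291 -0.0115 -0.0448] units [1.79 1.25 0.01]
rotvec units [-0. -0. -0.]
```

View pics/w3.png

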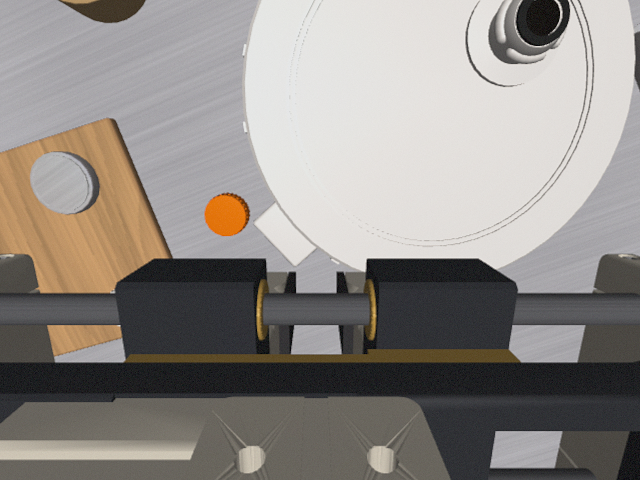

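The wrist view shows the tab at (287,233), the lid edge at about (312,213), and the spout and seal at (542,13). This agrees with the fixed cameras.

Emit:
play_rows(steps=[{"gripper":0,"tx":0,"ty":0.62,"tz":0,"ax":0,"ay":0,"az":0},{"gripper":0,"tx":0,"ty":0.62,"tz":0,"ax":0,"ay":0,"az":0},{"gripper":0,"tx":0.6,"ty":0,"tz":0,"ax":0,"ay":0,"az":0},{"gripper":0,"tx":0.6,"ty":0,"tz":0,"ax":0,"ay":0,"az":0},{"gripper":0,"tx":0.4,"ty":0,"tz":0,"ax":0,"ay":0,"az":0},{"gripper":0,"tx":0.1,"ty":0,"tz":0,"ax":0,"ay":0,"az":0},{"gripper":0,"tx":0.1,"ty":0,"tz":0,"ax":0,"ay":0,"az":0},{"gripper":0,"tx":0.1,"ty":0,"tz":0,"ax":0,"ay":0,"az":0},{"gripper":0,"tx":0.1,"ty":0,"tz":0,"ax":0,"ay":0,"az":0},{"gripper":0,"tx":0.1,"ty":0,"tz":0,"ax":0,"ay":0,"az":0},{"gripper":0,"tx":0.1,"ty":0,"tz":0,"ax":0,"ay":0,"az":0}])

```text
t: 5.78
eef_pos: [0.4969, -0.0984, 0.3509]
ee_rot: [2.356, 1.569, 0.417]
force: [-3.7, 5.0, 8.2]
width: 0.0002
```

Emit:
play_rows(steps=[{"gripper":0,"tx":0.08,"ty":0,"tz":0,"ax":0,"ay":0,"az":0},{"gripper":0,"tx":0.08,"ty":0,"tz":0,"ax":0,"ay":0,"az":0},{"gripper":0,"tx":0.04,"ty":0,"tz":0,"ax":0,"ay":0,"az":0},{"gripper":0,"tx":0,"ty":0,"tz":0,"ax":0,"ay":0,"az":0}])

```text
t: 6.12
eef_pos: [0.4969, -0.0983, 0.3463]
ee_rot: [2.316, 1.569, 0.377]
force: [-4.9, 4.9, 10.3]
width: 0.0003
```

Emit:
play_rows(steps=[{"gripper":0,"tx":0.05,"ty":0,"tz":0,"ax":0,"ay":0,"az":0},{"gripper":0,"tx":0.05,"ty":0,"tz":0,"ax":0,"ay":0,"az":0},{"gripper":0,"tx":0,"ty":0,"tz":0,"ax":0,"ay":0,"az":0}])

```text
t: 6.37
eef_pos: [0.4968, -0.0982, 0.346]
ee_rot: [2.071, 1.568, 0.132]
force: [-12.3, 9.1, 28.5]
width: 0.0006
```

Force rose from 10 N to 28 N with no further travel, with the tip at 168 mm, so the lid is on its stop. I retract and check with a picture that shows the spout too.

Emit:
play_rows(steps=[{"gripper":0,"tx":0,"ty":0,"tz":0,"ax":0,"ay":0,"az":0},{"gripper":0,"tx":0,"ty":0,"tz":0,"ax":0,"ay":0,"az":0},{"gripper":0,"tx":-0.2,"ty":0,"tz":0,"ax":0,"ay":0,"az":0},{"gripper":0,"tx":-0.8,"ty":0,"tz":0,"ax":0,"ay":0,"az":0},{"gripper":0,"tx":-1,"ty":0,"tz":0,"ax":0,"ay":0,"az":0},{"gripper":0,"tx":-0.5,"ty":0,"tz":0.4,"ax":0,"ay":0,"az":0},{"gripper":0,"tx":0,"ty":0,"tz":1,"ax":0,"ay":0,"az":0},{"gripper":0,"tx":0,"ty":0,"tz":1,"ax":0,"ay":0,"az":0},{"gripper":0,"tx":0,"ty":0,"tz":1,"ax":0,"ay":0,"az":0},{"gripper":0,"tx":0,"ty":0,"tz":1,"ax":0,"ay":0,"az":0},{"gripper":0,"tx":0,"ty":0,"tz":0,"ax":0,"ay":0,"az":0},{"gripper":0,"tx":0,"ty":0,"tz":0,"ax":0,"ay":0,"az":0}])

```text
t: 7.37
eef_pos: [0.4567, -0.2023, 0.4052]
ee_rot: [1.834, 1.57, -0.108]
force: [-0.2, 0.3, 0.1]
width: 0.0002
```

```bash
python3 - <<'E'
from h import *
s=telemetry.get_state()
im=see('wrist','pics/w4.png')
for q,z in [('lid_edge',.168),('seal',.194),('spout',.168)]:
  for x in finder.pinpoint(q,'wrist')[:3]: print(q,np.round(x['location'],1),round(x['confidence'],2),atz('wrist',x['location'],z,s).round(4))
see('side','pics/side4.png');see('scene','pics/scene4.png')
plan([.497,-.098,.36])
a=cv2.imread('pics/scene4.png')[170:290,225:385];b=cv2.imread('pics/side4.png')[170:290,270:430]
cv2.imwrite('pics/c4.png',cv2.resize(np.vstack([a,b]),(640,960//1),interpolation=cv2.INTER_CUBIC)[:, :] if 0 else cv2.resize(np.hstack([a,b]),(800,300),interpolation=cv2.INTER_CUBIC))
E
```

```text
lid_edge [254.6 143.6] 0.56 [ 0.4991 -0.0936  0.168 ]
seal [ 86.6 310.4] 0.81 [ 0.5511 -0.2347  0.194 ]
spout [257.2 144.7] 0.74 [ 0.4972 -0.0934  0.168 ]
spout [136.6 571.3] 0.27 [ 0.4709 -0.3751  0.168 ]
t 7.6667 pos [ 0.4575 -0.2008  0.4047] F [-0.21  0.11  0.34] w 0.0004
tool x,y,z in world: [[0.0, -0.0, -1.0], [0.933, -0.359, 0.0], [-0.359, -0.933, -0.0]]
delta world [ 0.0395  0.1028 -0.0447] units [ 1.79 -0.   -4.4 ]
rotvec units [-0. -0. -0.]
```

View pics/w4.png

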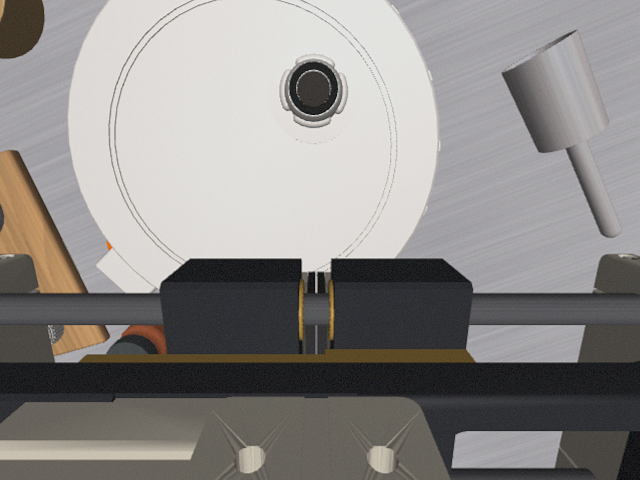

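View pics/c4.png

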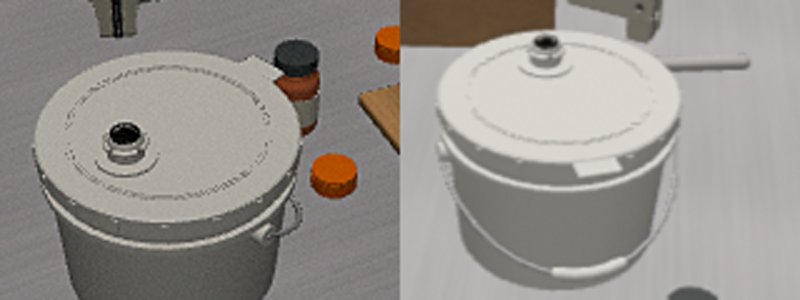

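```bash
python3 - <<'E'
from h import *
s=telemetry.get_state()
im=cv2.imread('pics/w4.png'); g=cv2.cvtColor(im,cv2.COLOR_BGR2GRAY)[30:150,250:380]
m=(g<70).astype(np.uint8); m=cv2.morphologyEx(m,cv2.MORPH_OPEN,np.ones((3,3)))
cs,_=cv2.findContours(m,cv2.RETR_EXTERNAL,cv2.CHAIN_APPROX_NONE); c=max(cs,key=cv2.contourArea); e=cv2.fitEllipse(c); print(e,cv2.contourArea(c))
cc=(e[0][1]+30,e[0][0]+250); print(cc,atz('wrist',cc,.194,s))
k,T=camT('wrist',s);print('expected dia px',338*.026/((np.linalg.inv(T)@np.r_[atz('wrist',cc,.194,s),1])[2]))
cv2.imwrite('pics/c5.png',cv2.resize(im[30:150,250:380],(650,600),interpolation=cv2.INTER_CUBIC))
# cap from w2
im=cv2.imread('pics/w2.png'); g=im[170:235,270:330].min(2); m=(g>200).astype(np.uint8)
cs,_=cv2.findContours(m,cv2.RETR_EXTERNAL,cv2.CHAIN_APPROX_NONE); c=max(cs,key=cv2.contourArea); e=cv2.fitEllipse(c)
cc=(e[0][1]+170,e[0][0]+270); s2=dict(eef_pos=[.4279,.143,.4047],ee_rot=[0,0,0]); s2['ee_rot']=s['ee_rot']
print(e,cc,atz('wrist',cc,.037,s2))
# fixed cameras: seal/tops
for n in ['scene','side']:
    print(n,'seal pred',proj(n,[.551,-.235,.194]),'cap top pred',proj(n,atz('wrist',cc,.037,s2)))
E
```

```text
((63.14500045776367, 57.88499450683594), (46.90948486328125, 51.90786361694336), 176.41213989257812) 1909.5
(87.88499450683594, 313.1450004577637) [ 0.55052961 -0.23387815  0.194     ]
expected dia px 49.78426330948217
((28.272708892822266, 32.57709884643555), (42.07234573364258, 42.463199615478516), 118.11723327636719) (202.57709884643555, 298.27270889282227) [0.45038861 0.15506357 0.037     ]
scene seal pred (np.float64(223.28194472534437), np.float64(274.9051583026697)) cap top pred (np.float64(204.26420943334097), np.float64(395.5938342097231))
side seal pred (np.float64(186.93841870518716), np.float64(327.30048703959716)) cap top pred (np.float64(358.64706752982664), np.float64(359.1011771055608))
```

View pics/c5.png

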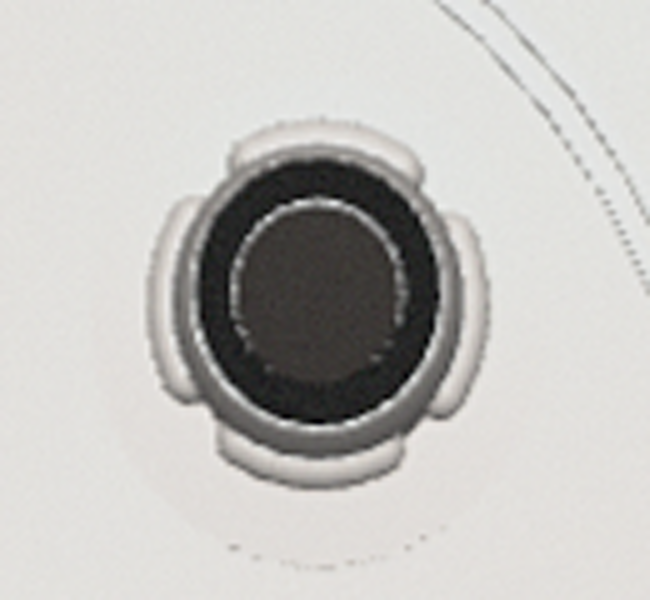

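The spout crop shows four lugs and a black seal ring, centred at (313,88) in the full image. The arm was still settling in earlier readings, so I take settled frames.

```bash
cat >> h.py <<'E'
def sealfit(fn,box,z=.194,s=None):
    s=s or telemetry.get_state(); im=see('wrist',fn); r0,r1,c0,c1=box
    g=cv2.cvtColor(im[r0:r1,c0:c1],cv2.COLOR_RGB2GRAY); m=cv2.morphologyEx((g<70).astype(np.uint8),cv2.MORPH_OPEN,np.ones((3,3)))
    cs,_=cv2.findContours(m,cv2.RETR_EXTERNAL,cv2.CHAIN_APPROX_NONE); c=max(cs,key=cv2.contourArea); e=cv2.fitEllipse(c)
    rc=(e[0][1]+r0,e[0][0]+c0); return rc,e[1],atz('wrist',rc,z,s)
def capfit(fn,box,z=.037,s=None):
    s=s or telemetry.get_state(); im=see('wrist',fn); r0,r1,c0,c1=box
    m=(im[r0:r1,c0:c1].min(2)>190).astype(np.uint8)
    cs,_=cv2.findContours(m,cv2.RETR_EXTERNAL,cv2.CHAIN_APPROX_NONE); c=max(cs,key=cv2.contourArea); e=cv2.fitEllipse(c)
    rc=(e[0][1]+r0,e[0][0]+c0); return rc,e[1],atz('wrist',rc,z,s)
E
python3 - <<'E'
from h import *
for i in range(3):
    s=telemetry.get_state(); print(np.round(s['eef_pos'],4),sealfit(f'pics/w5{i}.png',(30,150,250,380),s=s))
# target: cap at tool y +0.03
plan([.4235,.163,.405])
E
```

```text
[ 0.4575 -0.2008  0.4047] ((87.60636138916016, 316.91378021240234), (47.08494186401367, 51.81303024291992), array([ 0.54994757, -0.23576323,  0.194     ]))
[ 0.4575 -0.2008  0.4047] ((87.54758834838867, 316.8087692260742), (47.29148483276367, 51.7346076965332), array([ 0.54996405, -0.23573131,  0.194     ]))
[ 0.4574 -0.2009  0.4047] ((87.56407165527344, 316.65966796875), (47.29056167602539, 51.82906723022461), array([ 0.54993028, -0.23574481,  0.194     ]))
t 7.8167 pos [ 0.4574 -0.2009  0.4047] F [-0.53 -0.27 -0.06] w 0.0002
tool x,y,z in world: [[0.0, 0.0, -1.0], [0.933, -0.36, 0.0], [-0.36, -0.933, -0.0]]
delta world [-3.390e-02  3.639e-01  3.000e-04] units [-1.000e-02 -6.500e+00 -1.309e+01]
rotvec units [-0. -0. -0.]
```

Emit:
play_rows(steps=[{"gripper":0,"tx":0,"ty":-0.46,"tz":-0.94,"ax":0,"ay":0,"az":0},{"gripper":0,"tx":0,"ty":-0.46,"tz":-0.94,"ax":0,"ay":0,"az":0},{"gripper":0,"tx":0,"ty":-0.46,"tz":-0.94,"ax":0,"ay":0,"az":0},{"gripper":0,"tx":0,"ty":-0.46,"tz":-0.94,"ax":0,"ay":0,"az":0},{"gripper":0,"tx":0,"ty":-0.46,"tz":-0.94,"ax":0,"ay":0,"az":0},{"gripper":0,"tx":0,"ty":-0.46,"tz":-0.94,"ax":0,"ay":0,"az":0},{"gripper":1,"tx":0,"ty":-0.46,"tz":-0.94,"ax":0,"ay":0,"az":0},{"gripper":1,"tx":0,"ty":-0.46,"tz":-0.94,"ax":0,"ay":0,"az":0},{"gripper":1,"tx":0,"ty":-0.46,"tz":-0.94,"ax":0,"ay":0,"az":0},{"gripper":1,"tx":0,"ty":-0.46,"tz":-0.94,"ax":0,"ay":0,"az":0},{"gripper":1,"tx":0,"ty":-0.46,"tz":-0.94,"ax":0,"ay":0,"az":0},{"gripper":1,"tx":0,"ty":-0.46,"tz":-0.94,"ax":0,"ay":0,"az":0},{"gripper":1,"tx":0,"ty":-0.46,"tz":-0.94,"ax":0,"ay":0,"az":0},{"gripper":1,"tx":0,"ty":-0.46,"tz":-0.94,"ax":0,"ay":0,"az":0},{"gripper":1,"tx":1,"ty":0,"tz":0,"ax":0,"ay":0,"az":0},{"gripper":1,"tx":1,"ty":0,"tz":0,"ax":0,"ay":0,"az":0},{"gripper":1,"tx":0,"ty":0,"tz":0,"ax":0,"ay":0,"az":0},{"gripper":1,"tx":0,"ty":0,"tz":0,"ax":0,"ay":0,"az":0},{"gripper":1,"tx":0,"ty":0,"tz":0,"ax":0,"ay":0,"az":0},{"gripper":1,"tx":0,"ty":0,"tz":0,"ax":0,"ay":0,"az":0}])

```text
t: 9.48
eef_pos: [0.4261, 0.1637, 0.3562]
ee_rot: [2.516, 1.569, 0.576]
force: [0.1, -0.1, -0.0]
width: 0.0856
```

```bash
python3 - <<'E'
from h import *
im=see('wrist','pics/w6.png')
s=telemetry.get_state(); r=capfit('pics/w7.png',(140,258,230,400),s=s); print(np.round(s['eef_pos'],4),r)
plan([r[2][0],r[2][1],.037+.159])
E
```

```text
[0.4261 0.1636 0.3561] ((198.72951126098633, 318.9944610595703), (49.842857360839844, 50.06315231323242), array([0.45109742, 0.15288194, 0.037     ]))
t 9.5833 pos [0.4259 0.1636 0.3559] F [-0.71 -0.49 -0.31] w 0.087
tool x,y,z in world: [[0.002, 0.001, -1.0], [0.933, -0.361, 0.001], [-0.361, -0.933, -0.002]]
delta world [ 0.0252 -0.0107 -0.1599] units [6.4  1.09 0.05]
rotvec units [-0.   -0.02 -0.01]
```

View pics/w6.png

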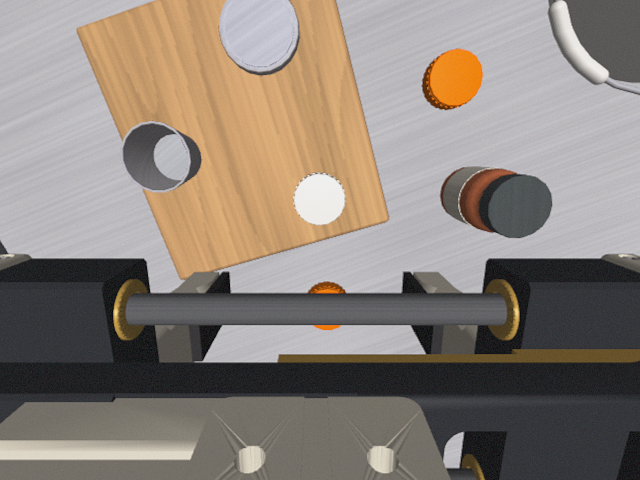

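Emit:
play_rows(steps=[{"gripper":1,"tx":0.2,"ty":0.55,"tz":0.02,"ax":0,"ay":0,"az":0},{"gripper":1,"tx":0.6,"ty":0.54,"tz":0.02,"ax":0,"ay":0,"az":0},{"gripper":1,"tx":1,"ty":0,"tz":0,"ax":0,"ay":0,"az":0},{"gripper":1,"tx":1,"ty":0,"tz":0,"ax":0,"ay":0,"az":0},{"gripper":1,"tx":1,"ty":0,"tz":0,"ax":0,"ay":0,"az":0},{"gripper":1,"tx":1,"ty":0,"tz":0,"ax":0,"ay":0,"az":0},{"gripper":1,"tx":0.6,"ty":0,"tz":0,"ax":0,"ay":0,"az":0},{"gripper":1,"tx":0.5,"ty":0,"tz":0,"ax":0,"ay":0,"az":0},{"gripper":1,"tx":0.3,"ty":0,"tz":0,"ax":0,"ay":0,"az":0},{"gripper":1,"tx":0,"ty":0,"tz":0,"ax":0,"ay":0,"az":0},{"gripper":1,"tx":0,"ty":0,"tz":0,"ax":0,"ay":0,"az":0},{"gripper":1,"tx":0,"ty":0,"tz":0,"ax":0,"ay":0,"az":0}])

```text
t: 10.58
eef_pos: [0.4511, 0.1531, 0.2006]
ee_rot: [2.58, 1.569, 0.641]
force: [-0.2, 0.0, 0.6]
width: 0.0874
```

```bash
python3 - <<'E'
from h import *
im=see('wrist','pics/w8.png')
plan([.4511,.1529,.1955])
E
```

```text
t 10.6333 pos [0.4511 0.1531 0.2007] F [ 0.25 -0.19 -0.46] w 0.0878
tool x,y,z in world: [[0.001, 0.001, -1.0], [0.933, -0.36, 0.001], [-0.36, -0.933, -0.002]]
delta world [ 0.     -0.0002 -0.0052] units [0.21 0.   0.01]
rotvec units [-0.   -0.02 -0.01]
```

View pics/w8.png

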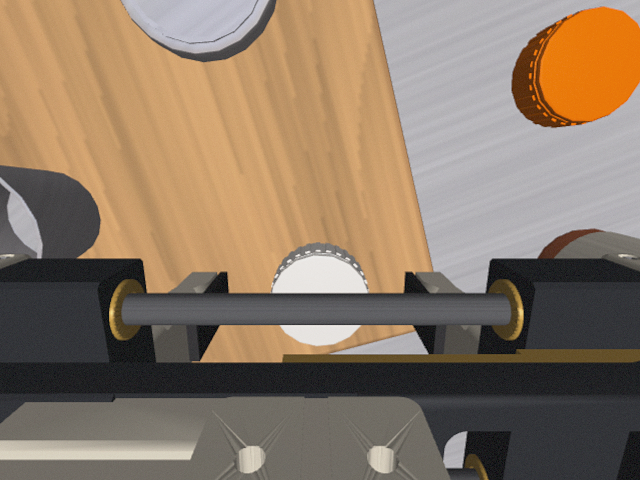

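The cap sits between the jaws at (320,300), where a centred cap should project. Lower the last 5 mm and grip.

Emit:
play_rows(steps=[{"gripper":1,"tx":0.2,"ty":0,"tz":0,"ax":0,"ay":0,"az":0},{"gripper":1,"tx":0,"ty":0,"tz":0,"ax":0,"ay":0,"az":0},{"gripper":0,"tx":0,"ty":0,"tz":0,"ax":0,"ay":0,"az":0},{"gripper":0,"tx":0,"ty":0,"tz":0,"ax":0,"ay":0,"az":0},{"gripper":0,"tx":0,"ty":0,"tz":0,"ax":0,"ay":0,"az":0},{"gripper":0,"tx":0,"ty":0,"tz":0,"ax":0,"ay":0,"az":0},{"gripper":0,"tx":0,"ty":0,"tz":0,"ax":0,"ay":0,"az":0},{"gripper":0,"tx":0,"ty":0,"tz":0,"ax":0,"ay":0,"az":0},{"gripper":0,"tx":0,"ty":0,"tz":0,"ax":0,"ay":0,"az":0}], newtons=55)

```text
t: 11.38
eef_pos: [0.4506, 0.1528, 0.1947]
ee_rot: [-1.873, 1.571, 2.471]
force: [-0.0, 0.8, 0.0]
width: 0.0463
```

```bash
python3 - <<'E'
from h import *
im=see('wrist','pics/w9.png')
plan([.4511,.1529,.45])
E
```

```text
t 11.4333 pos [0.4506 0.1528 0.1947] F [ 0.07 -0.93  0.16] w 0.0456
tool x,y,z in world: [[-0.0, -0.0, -1.0], [0.933, -0.36, -0.0], [-0.36, -0.933, 0.0]]
delta world [5.000e-04 1.000e-04 2.553e-01] units [-1.021e+01  2.000e-02 -1.000e-02]
rotvec units [-0.  0.  0.]
```

View pics/w9.png

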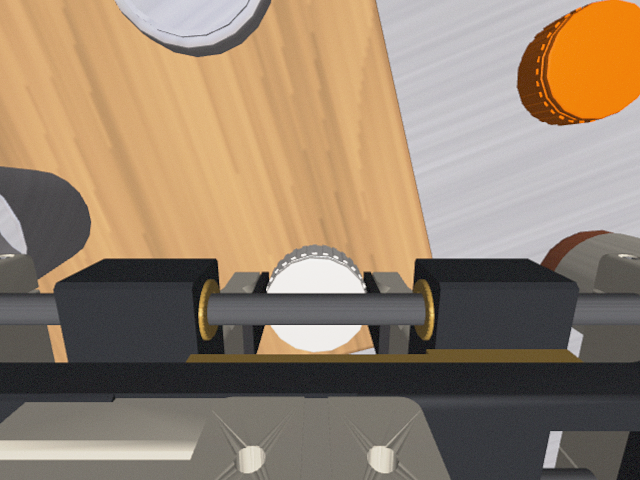

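Emit:
play_rows(steps=[{"gripper":0,"tx":-0.4,"ty":0,"tz":0,"ax":0,"ay":0,"az":0},{"gripper":0,"tx":-0.8,"ty":0,"tz":0,"ax":0,"ay":0,"az":0},{"gripper":0,"tx":-1,"ty":0,"tz":0,"ax":0,"ay":0,"az":0},{"gripper":0,"tx":-1,"ty":0,"tz":0,"ax":0,"ay":0,"az":0},{"gripper":0,"tx":-1,"ty":0,"tz":0,"ax":0,"ay":0,"az":0},{"gripper":0,"tx":-1,"ty":0,"tz":0,"ax":0,"ay":0,"az":0},{"gripper":0,"tx":-1,"ty":0,"tz":0,"ax":0,"ay":0,"az":0},{"gripper":0,"tx":-1,"ty":0,"tz":0,"ax":0,"ay":0,"az":0},{"gripper":0,"tx":-1,"ty":0,"tz":0,"ax":0,"ay":0,"az":0},{"gripper":0,"tx":-0.8,"ty":0.3,"tz":0.4,"ax":0,"ay":0,"az":0},{"gripper":0,"tx":0,"ty":0.6,"tz":0.8,"ax":0,"ay":0,"az":0},{"gripper":0,"tx":0,"ty":0.6,"tz":0.9,"ax":0,"ay":0,"az":0},{"gripper":0,"tx":0,"ty":0.6,"tz":0.9,"ax":0,"ay":0,"az":0},{"gripper":0,"tx":0,"ty":0.6,"tz":0.9,"ax":0,"ay":0,"az":0},{"gripper":0,"tx":0,"ty":0.6,"tz":0.9,"ax":0,"ay":0,"az":0}])

```text
t: 12.68
eef_pos: [0.4842, 0.0099, 0.4197]
ee_rot: [2.899, 1.571, 0.96]
force: [0.8, 0.5, 0.9]
width: 0.0455
```

Emit:
play_rows(steps=[{"gripper":0,"tx":0,"ty":0.6,"tz":0.9,"ax":0,"ay":0,"az":0},{"gripper":0,"tx":0,"ty":0.6,"tz":0.9,"ax":0,"ay":0,"az":0},{"gripper":0,"tx":0,"ty":0.6,"tz":0.9,"ax":0,"ay":0,"az":0},{"gripper":0,"tx":0,"ty":0.6,"tz":0.9,"ax":0,"ay":0,"az":0},{"gripper":0,"tx":0,"ty":0.6,"tz":0.9,"ax":0,"ay":0,"az":0},{"gripper":0,"tx":0,"ty":0.5,"tz":0.6,"ax":0,"ay":0,"az":0},{"gripper":0,"tx":0,"ty":0,"tz":0,"ax":0,"ay":0,"az":0},{"gripper":0,"tx":0,"ty":0,"tz":0,"ax":0,"ay":0,"az":0},{"gripper":0,"tx":0,"ty":0,"tz":0,"ax":0,"ay":0,"az":0},{"gripper":0,"tx":0,"ty":0,"tz":0,"ax":0,"ay":0,"az":0}])

```text
t: 13.52
eef_pos: [0.5198, -0.1388, 0.4196]
ee_rot: [-2.197, 1.571, 2.147]
force: [0.5, -0.0, 0.1]
width: 0.0456
```

```bash
python3 - <<'E'
from h import *
im=see('wrist','pics/w10.png')
plan([.550,-.2358,.194+.1797])
E
```

```text
t 13.5667 pos [ 0.5198 -0.1386  0.4198] F [-0.96 -0.08 -0.96] w 0.0456
tool x,y,z in world: [[0.0, 0.0, -1.0], [0.933, -0.36, 0.0], [-0.36, -0.933, -0.0]]
delta world [ 0.0302 -0.0972 -0.0461] units [1.84 2.52 3.19]
rotvec units [-0. -0. -0.]
```

View pics/w10.png

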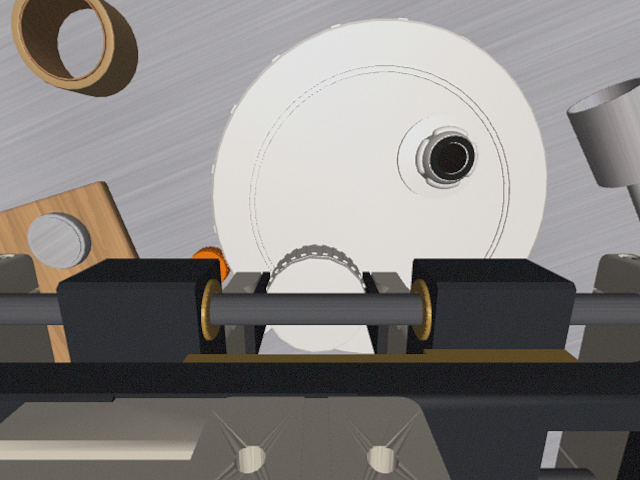

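The cap is held level at (316,300) and the seal is visible at (451,157). I measure both in the same image, so any calibration bias is shared.

```bash
python3 - <<'E'
from h import *
s=telemetry.get_state(); r=sealfit('pics/w11.png',(115,200,425,500),s=s); print(r)
# overlay predicted cap top circle and lower circle in tool frame
im=cv2.imread('pics/w11.png'); k=optics.calibration('wrist'); Mi=np.linalg.inv(np.array(k['mount']))
def pt(p): q=Mi@np.r_[p,1]; return k['cx']+k['fx']*q[0]/q[2],k['cy']+k['fy']*q[1]/q[2]
big=cv2.resize(im[235:360,240:400],(800,625),interpolation=cv2.INTER_CUBIC)
for x,col in [(.1577,(0,0,255)),(.1797,(255,0,0))]:
    P=np.array([pt([x,.023*np.cos(a),.023*np.sin(a)]) for a in np.linspace(0,2*np.pi,80)])
    cv2.polylines(big,[((P-[240,235])*5).astype(np.int32)],True,col,1)
cv2.imwrite('pics/c11.png',big[:600])
E
```

```text
((157.86318588256836, 452.2050437927246), (40.79638671875, 45.1861572265625), array([ 0.55006542, -0.23545656,  0.194     ]))
```

View pics/c11.png

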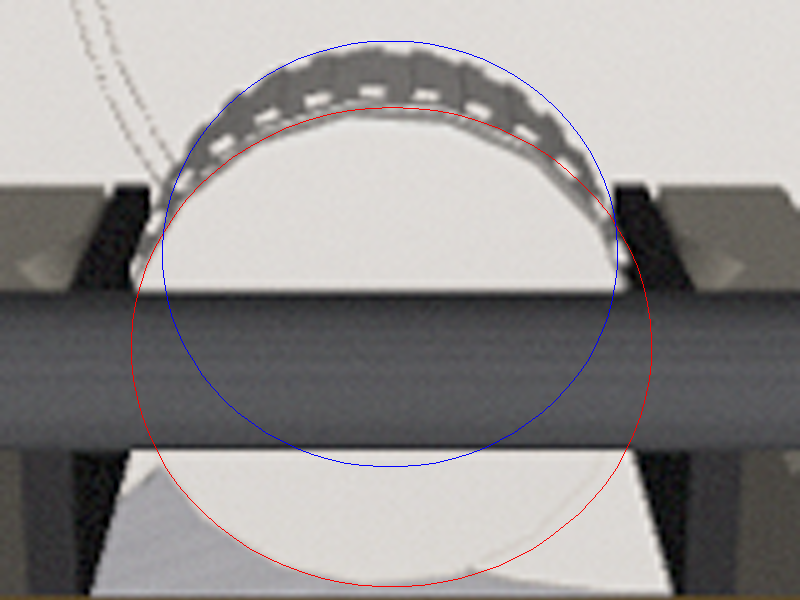

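Emit:
play_rows(steps=[{"gripper":0,"tx":0,"ty":0.64,"tz":0.8,"ax":0,"ay":0,"az":0},{"gripper":0,"tx":0,"ty":0.64,"tz":0.8,"ax":0,"ay":0,"az":0},{"gripper":0,"tx":0,"ty":0.64,"tz":0.8,"ax":0,"ay":0,"az":0},{"gripper":0,"tx":0,"ty":0.62,"tz":0.82,"ax":0,"ay":0,"az":0},{"gripper":0,"tx":0.4,"ty":0,"tz":0,"ax":0,"ay":0,"az":0},{"gripper":0,"tx":0.6,"ty":0,"tz":0,"ax":0,"ay":0,"az":0},{"gripper":0,"tx":0.5,"ty":0,"tz":0,"ax":0,"ay":0,"az":0},{"gripper":0,"tx":0,"ty":0,"tz":0,"ax":0,"ay":0,"az":0},{"gripper":0,"tx":0,"ty":0,"tz":0,"ax":0,"ay":0,"az":0},{"gripper":0,"tx":0,"ty":0,"tz":0,"ax":0,"ay":0,"az":0},{"gripper":0,"tx":0,"ty":0,"tz":0,"ax":0,"ay":0,"az":0}], newtons=60)

```text
t: 14.53
eef_pos: [0.5506, -0.237, 0.3834]
ee_rot: [1.696, 1.569, -0.243]
force: [-0.9, 0.4, 0.1]
width: 0.0453
```

```bash
python3 - <<'E'
from h import *
see('wrist','pics/w12.png')
plan([.550,-.2365,.3657])
see('scene','pics/scene12.png');see('side','pics/side12.png')
a=cv2.imread('pics/scene12.png')[180:260,230:330];b=cv2.imread('pics/side12.png')[150:230,280:380]
cv2.imwrite('pics/c12.png',cv2.resize(np.hstack([a,b]),(800,320),interpolation=cv2.INTER_CUBIC))
E
```

```text
t 14.5833 pos [ 0.5505 -0.2371  0.3833] F [ 1.24  0.18 -0.69] w 0.045
tool x,y,z in world: [[0.002, -0.0, -1.0], [0.933, -0.36, 0.002], [-0.36, -0.933, -0.0]]
delta world [-0.0005  0.0006 -0.0176] units [ 0.7  -0.03 -0.01]
rotvec units [-0.   -0.   -0.02]
```

View pics/c12.png

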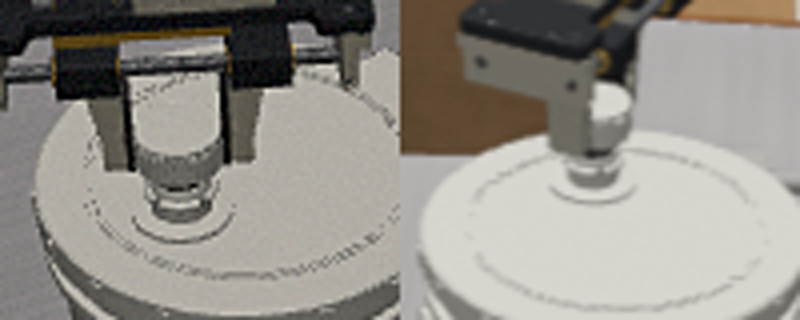

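The held cap sits concentric over the spout in both views (scene crop (178,165), side crop (595,150)). Lower it onto the spout.

Emit:
play_rows(steps=[{"gripper":0,"tx":0.15,"ty":-0.03,"tz":-0.01,"ax":0,"ay":0,"az":0},{"gripper":0,"tx":0.15,"ty":0,"tz":0,"ax":0,"ay":0,"az":0},{"gripper":0,"tx":0.15,"ty":0,"tz":0,"ax":0,"ay":0,"az":0},{"gripper":0,"tx":0.1,"ty":0,"tz":0,"ax":0,"ay":0,"az":0},{"gripper":0,"tx":0.1,"ty":0,"tz":0,"ax":0,"ay":0,"az":0},{"gripper":0,"tx":0,"ty":0,"tz":0,"ax":0,"ay":0,"az":0}])

```text
t: 15.18
eef_pos: [0.5497, -0.2369, 0.3654]
ee_rot: [-0.961, 1.57, -2.901]
force: [0.3, -0.3, -0.3]
width: 0.0452
```

Emit:
play_rows(steps=[{"gripper":0,"tx":0.05,"ty":0,"tz":0,"ax":0,"ay":0,"az":0},{"gripper":0,"tx":0.05,"ty":0,"tz":0,"ax":0,"ay":0,"az":0},{"gripper":0,"tx":0,"ty":0,"tz":0,"ax":0,"ay":0,"az":0}])

```text
t: 15.43
eef_pos: [0.5499, -0.237, 0.3645]
ee_rot: [1.457, 1.569, -0.482]
force: [-1.2, -0.1, 5.3]
width: 0.0451
```

Emit:
play_rows(steps=[{"gripper":0,"tx":0.05,"ty":0,"tz":0,"ax":0,"ay":0,"az":0},{"gripper":0,"tx":0.05,"ty":0,"tz":0,"ax":0,"ay":0,"az":0},{"gripper":0,"tx":0,"ty":0,"tz":0,"ax":0,"ay":0,"az":0}])

```text
t: 15.68
eef_pos: [0.5499, -0.2371, 0.3627]
ee_rot: [1.485, 1.568, -0.454]
force: [-1.4, 0.2, 7.5]
width: 0.0455
```

Emit:
play_rows(steps=[{"gripper":0,"tx":0.05,"ty":0,"tz":0,"ax":0,"ay":0,"az":0},{"gripper":0,"tx":0.05,"ty":0,"tz":0,"ax":0,"ay":0,"az":0},{"gripper":0,"tx":0,"ty":0,"tz":0,"ax":0,"ay":0,"az":0}])

```text
t: 15.93
eef_pos: [0.5494, -0.2367, 0.3581]
ee_rot: [-2.01, 1.57, 2.333]
force: [-0.0, -0.2, -1.0]
width: 0.0452
```

Click: the force fell from 7.5 N to about 0 as the tool dropped. Keep pressing to the seal.

Emit:
play_rows(steps=[{"gripper":0,"tx":0.06,"ty":0,"tz":0,"ax":0,"ay":0,"az":0},{"gripper":0,"tx":0.06,"ty":0,"tz":0,"ax":0,"ay":0,"az":0},{"gripper":0,"tx":0,"ty":0,"tz":0,"ax":0,"ay":0,"az":0}])

```text
t: 16.18
eef_pos: [0.5496, -0.2368, 0.3558]
ee_rot: [0.492, 1.571, -1.448]
force: [-1.1, 0.8, 4.0]
width: 0.0454
```

Emit:
play_rows(steps=[{"gripper":0,"tx":0.04,"ty":0,"tz":0,"ax":0,"ay":0,"az":0},{"gripper":0,"tx":0,"ty":0,"tz":0,"ax":0,"ay":0,"az":0},{"gripper":0,"tx":0,"ty":0,"tz":0,"ax":0,"ay":0,"az":0}])

```text
t: 16.43
eef_pos: [0.5495, -0.2368, 0.3557]
ee_rot: [1.232, 1.57, -0.707]
force: [-3.6, 2.5, 9.4]
width: 0.0453
```

Emit:
play_rows(steps=[{"gripper":0,"tx":0.04,"ty":0,"tz":0,"ax":0,"ay":0,"az":0},{"gripper":0,"tx":0.04,"ty":0,"tz":0,"ax":0,"ay":0,"az":0},{"gripper":0,"tx":0,"ty":0,"tz":0,"ax":0,"ay":0,"az":0},{"gripper":0,"tx":0,"ty":0,"tz":0,"ax":0,"ay":0,"az":0},{"gripper":0,"tx":0,"ty":0,"tz":0,"ax":0,"ay":0,"az":0},{"gripper":0,"tx":0,"ty":0,"tz":0,"ax":0,"ay":0,"az":0}])

```text
t: 16.93
eef_pos: [0.5494, -0.2367, 0.3556]
ee_rot: [1.39, 1.569, -0.548]
force: [-8.3, 6.0, 22.2]
width: 0.0453
```

```bash
python3 - <<'E'
from h import *
plan([.5500,-.2358,.3557])
see('wrist','pics/w13.png');see('scene','pics/scene13.png');see('side','pics/side13.png')
a=cv2.imread('pics/scene13.png')[170:290,225:385];b=cv2.imread('pics/side13.png')[150:270,260:420]
cv2.imwrite('pics/c13.png',cv2.resize(np.hstack([a,b]),(800,300),interpolation=cv2.INTER_CUBIC))
k=optics.calibration('wrist'); Mi=np.linalg.inv(np.array(k['mount'])); im=cv2.imread('pics/w13.png')
def pt(p): q=Mi@np.r_[p,1]; return k['cx']+k['fx']*q[0]/q[2],k['cy']+k['fy']*q[1]/q[2]
big=cv2.resize(im[235:355,240:400],(800,600),interpolation=cv2.INTER_CUBIC)
for x,col in [(.1577,(0,0,255)),(.1797,(255,0,0))]:
    P=np.array([pt([x,.023*np.cos(a),.023*np.sin(a)]) for a in np.linspace(0,2*np.pi,80)])
    cv2.polylines(big,[((P-[240,235])*5).astype(np.int32)],True,col,1)
cv2.imwrite('pics/c13b.png',big)
for i in range(4):
    s=telemetry.get_state(); print(s['t'],np.round(s['force'],1),np.round(s['eef_pos'],4)); optics.grab_frame('scene')
E
```

```text
t 16.9333 pos [ 0.5494 -0.2367  0.3556] F [-8.3   6.02 22.21] w 0.0453
tool x,y,z in world: [[0.002, -0.001, -1.0], [0.933, -0.36, 0.002], [-0.36, -0.933, 0.0]]
delta world [0.0006 0.0009 0.0001] units [-0.    0.01 -0.04]
rotvec units [ 0.    0.   -0.02]
17.0833 [-7.8  6.7 21.6] [ 0.5494 -0.2367  0.3556]
17.1333 [-7.9  6.9 22. ] [ 0.5494 -0.2367  0.3556]
17.1833 [-8.1  6.9 21.9] [ 0.5494 -0.2367  0.3556]
17.2333 [-8.8  5.6 21.5] [ 0.5494 -0.2367  0.3555]
```

View pics/c13.png

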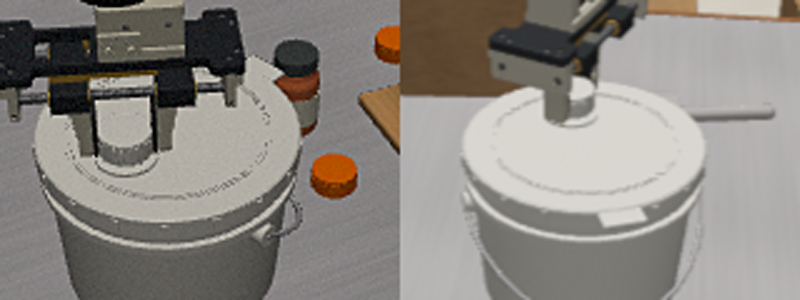

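View pics/c13b.png

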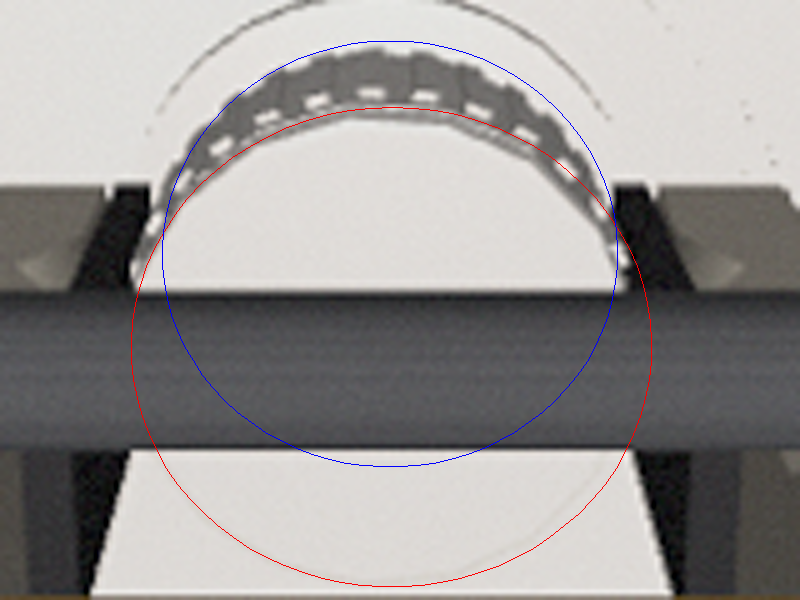

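The cap is low over the spout with the lid level. It hasn't slipped in the jaws: the ring matches the view from before the press. The tool stands at 355.6 mm against an expected 355.7 mm, with a steady push of about 22 N, so I hand in.

```bash
python3 - <<'E'
from station import job_done, telemetry
job_done()
E
```

```text
the job is handed in; nothing more can be done
```

The pail is closed and handed in at about 17 s, with the gripper still pressing down on the cap. The hand-in gives no verdict, so the result rests on my own checks.

- **Lid:** I pressed it by the tab. It moved at 8–10 N, then stopped firmly at 28 N with the fingertips 168 mm above the table, which is the height given for the lid fully home.
- **Cap:** I gripped the white ribbed cap from the board and set it on the spout. It clicked after about 7.5 N, slightly below the stated 8–14 N, though I only read the force between moves. Then I pressed it on to the seal.
- **Final position:** The tool stood at 355.6 mm, against 355.7 mm expected for the cap fully home. The cap had not slipped in the jaws, and its axis was within about 1 mm of the spout by my measurements.
- **Final push:** The downward force held steady at about 22 N. About 10 N of sideways force also showed, with no movement seen.
- **Not confirmed:** I did not measure the bystanders after the job. I planned the paths clear of them, and nothing looked moved in the parts of the pictures I viewed.
- **Failed or disagreed:** The first move call was refused because some fields were missing, and nothing moved. The first wrist-camera readings were 1–4 mm off because the arm was still settling, so I repeated them once it was still; for the seal they then agreed with the fixed cameras to well under 1 mm.

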